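# Aim the swing-arm inspection camera and press its shutter

### The arm

A 6-joint arm with a two-finger parallel gripper is mounted at the origin on a cart in front of the work surface, level with it; the furniture and walls round the work are solid. World frame = base frame: x ahead of the robot, y to its left, z up, the work surface at z = 0. Lengths are in m, angles in rad, forces in N, time in s.
With the tool pointing down it reaches from about 0.3 to 0.875 m from the base axis. Payload 6.4 kg.
Tool frame: the origin (TCP) lies midway between the tips of the shut fingers; the grasp point (between the pads) lies 19 mm behind it; y points along the fingers, x is the direction in which the jaws open and shut, and the axes are right-handed (so a half turn about y gives the same grasp; the last joint's range is limited). The gripper opens to 85 mm and grips with 20 to 120 N. Pads are 22 mm wide; open, the fingers measure 114 mm over their backs; the gripper's body (76 mm by 85 mm) begins 54 mm behind the grasp point. The pads swing forward as they close: fully open they stand 13 mm farther back than shut.
Start: joints at [1.012, 0.181, 1.607, -0, 1.354, -0.206], TCP at [0.199, 0.54, 0.231] pointing down, gripper open.
Joint ranges: [-2.99, 2.99], [-0.89, 2.07], [0.3, 2.58], [-1.14, 4.28], [0, 2.63], [-3.12, 3.12]. Speed limits (rad/s): [2.57, 2.57, 3.01, 3.14, 3.14, 3.14].

### API

Orientations are given as a unit quaternion [w, x, y, z].
In Python, from bench import ctrl gives the robot as it stands.
- The arm moves only by the tool step_arm, never from a script. Its argument "commands" is a list of rows, each a list of 7 numbers: the turn, a rotation vector about the tool's x, y, z in units of 6 degrees (1.0 is 6 degrees), then the shift along the tool's x, y, z in units of 30 mm (1.0 is 30 mm), then the opening, from 0 (shut) to 1 (fully open). A call has 1 to 10 rows; each row shifts and turns the commanded pose from where the row before left it, along the tool's axes as they then stand; what a row does not reach is not made up. A row lasts 1/10 s, in which the tool goes at most 50 mm and 8.59 degrees, less where a joint would pass 70% of its speed; a pose out of reach is approached as far as the arm can. A call with a number of a shift or a turn outside -1 to 1 is refused whole. A call with a gripper value outside its range is refused whole. The fingers move at their own pace and stop on an object; the grip force is fixed at half the most. Time passes only in rows, so rows that do not move let the fingers close. It gives the time, the measured TCP pose, the force and the opening at its end, in the units of the state.
- ctrl.get_obs(): the state, without advancing time (a new reading comes with each control period).
- ctrl.camera(name): name is "scene" or "top" or "wrist"; returns (picture, depth): 400x640x3 uint8, blue, green, red; 400x640 float32, m along the optical axis (not along the pixel's ray), 0 where there is no reading.
- ctrl.get_calibration(name): a dict with "intrinsics" (3x3 intrinsics, pixels), "R" (3x3) and "t" (3): a world point X has camera coordinates R X + t. Camera axes: x right, y down, z forward; pixel columns grow to the right and rows downward; lengths in m; the calibration is good to about 2 mm. A picture is of the moment at which its call begins: read the wrist's pose just before it. get_calibration takes no time and is no camera call; for the wrist camera it gives the pose at the moment of the call.
- ctrl.hand_in(): hands the job in, once; it reports no verdict.
Trained networks look in the newest picture that a camera, given by its name, has taken for a name from the list of things; names that differ only in an ending like _2 or _b are one class to them, and where a whole thing is asked for, a point or a joint stands for the part that bears it (a point fixed in the world has none). Each returns a list of dicts, best first, with "p" (0 to 1); they miss things now and then, are a little off and sometimes report something else, mostly with a low value. They report only what shows in the picture. A call takes as long as a camera call. They do not tell look-alikes from the thing itself.
- ctrl.boxes_of(thing, camera): "point" ([x, y, z] in m, in the coordinates of the camera as it stood for that picture, good to about 4 mm: the middle of the surface that is visible of it).
- ctrl.silhouettes(thing, camera): "pixels" (400x640 bool, what is visible of it).
The state is a dict: "time_s": time; "q": joint angles; "dq": joint speeds; "joint_efforts": joint torques, N m; "eef_pos": TCP position; "eef_rot": TCP orientation; "wrist_force": force on the tool from outside, world axes, zero at the start; "torque": the same for the moment, N m; "opening": opening from 0.0 (shut) to 1.0 (fully open).
Only numpy, scipy, OpenCV 4.12 (cv2) and the standard library are available. Lean on these libraries where they do the work, as an engineer would, in place of code of your own. Each camera call takes 0.05 s, during which the arm holds its last target.

### The job

Push the camera arm of the inspection stand round with a fingertip until its lens is centred over the open specimen cup (the one without a lid), and let go of it there. Then press the green shutter button on top of the column fully down and release it. Only push and press, gently: do not force the arm, do not press the button before the lens is over the open cup, and leave the cups, the dish and everything else standing where they are.

Things in the scene. Friction and masses are not known exactly. Their poses are not given: they have to be found in the camera images.
- stand: inspection stand, fixed: white plate 240 x 310 x 12 mm (x -195 to 45, y -155 to 155 mm in its frame) with a round column. Origin: foot of the column's axis, worktop height; +x points away from the cups. Four dark seats on a 130 mm circle round the column, at arm angles -1.05, -0.35, 0.35, 1.05 rad, carry the three cups and the dish in any order; these reach at most 84 mm above the worktop
- cam_arm (a joint): swing arm's angle about the upright column, rad, stops at -1.45 and 1.45. At 0 the arm points along the stand's -x; positive is anticlockwise seen from above (at angle a it points along (-cos a, -sin a) in the stand's frame). Friction of 0.1 N m holds it where it is left; no spring, no detents. Starts near 0, between the middle seats
- bar_mid (a point): point on the grey arm bar, 85 mm from the column's axis, 131 mm above the worktop, at the middle of the bar's section. The bar is 16 mm wide and 20 mm high (121 to 141 mm above the worktop), free sides 25 to 105 mm from the axis; an orange stripe runs along its top. Either side can be pushed
- lens (a point): middle of the lens under the black camera head (42 mm diameter, 101 to 148 mm above the worktop) at the arm's end, 130 mm from the column's axis; the lens is 101 mm above the worktop and looks straight down
- open_cup (a point): centre of the open, clear specimen cup without a lid (54 mm diameter, 68 mm high, loose, standing on one of the seats), half-way up
- shutter (a joint): travel of the green shutter button, m: 0 up, 0.006 fully down; a spring returns it, about 4 N to push it fully down
- shutter_top (a point): middle of the top face of the green round button (32 mm diameter) on the column's top, about 170 mm above the worktop; it is pressed straight down
- cup_a: specimen cup with yellow lid on the stand, 59 mm diameter, 72 mm high, loose; origin at the centre of its underside
- cup_b: specimen cup with red lid on the stand, 59 mm diameter, 72 mm high, loose; origin at the centre of its underside
- petri_dish: petri dish with pink content on the stand, 59 mm diameter, 15 mm high, loose; origin at the centre of its underside
- tape_roll: bystander: roll of beige tape lying flat, 98 mm diameter, 25 mm high; origin at its underside
- marker: bystander: black and white marker pen lying on the worktop, 135 mm long, 16 mm thick; origin at its underside
- pipette_white: bystander: white and red pipette lying on its side, 221 mm long, 26 mm thick; origin at its underside
Not all that is in view belongs to the job. What is shaped like the part that bears open_cup but blue or purple is not meant.

How it is judged:
By the outcome, as a careful person would: the job done as asked, in the order asked, and still so for the second after the job is handed in, with the robot touching nothing.
It also fails if it takes over 48 s, if anything falls off the work surface, if the arm or the gripper's body presses on something with over 40 N, if the wrist force passes 120 N, or if a joint passes its speed limit or range.

## Working session

There is one attempt and no reset: what is moved stays moved. The work goes in short steps, Python scripts to look and compute and a tool call to move; the robot and the scene stay as the last step left them, time stands still between calls to the robot, and variables do not carry over. Pictures are saved under pics/ and viewed, and the job is handed in when it is done.

Besides the shell and the picture viewer there is one more tool, called after "Call:" as a command line: name --pt "numbers of a row" for each row, then --argument value for the rest. step_arm: Moves the arm, as the interface text tells. Its arguments: {"type":"object","properties":{"commands":{"type":"array"}},"required":["commands"]}

```bash
mkdir -p pics; ls; cat > h.py <<'E'
import numpy as np, cv2
from bench import ctrl
def w(cam,p):
    c=ctrl.get_calibration(cam); return np.array(c["R"]).T@(np.array(p)-np.array(c["t"]))
def proj(cam,X):
    c=ctrl.get_calibration(cam); p=np.array(c["R"])@np.array(X)+np.array(c["t"]); u=np.array(c["intrinsics"])@p; return u[:2]/u[2]
def cloud(cam,d):
    c=ctrl.get_calibration(cam); K=np.array(c["intrinsics"]); v,u=np.mgrid[:400,:640]
    P=np.stack([(u-K[0,2])/K[0,0]*d,(v-K[1,2])/K[1,1]*d,d],-1)
    return (P-np.array(c["t"]))@np.array(c["R"])
E
python3 - <<'E'
from h import *
o=ctrl.get_obs(); print({k:np.round(v,3).tolist() for k,v in o.items()})
for n in ["scene","top","wrist"]:
    im,d=ctrl.camera(n); cv2.imwrite(f"pics/{n}0.png",im); np.save(f"{n}0.npy",d)
    print(n,{k:np.round(v,3).tolist() for k,v in ctrl.get_calibration(n).items()})
for t in ["bar_mid","lens","open_cup","shutter_top","stand","cup_a","petri_dish"]:
    for n in ["top"]:
        for r in ctrl.boxes_of(t,n)[:4]: print(t,n,round(r["p"],2),np.round(w(n,r["point"]),3))
E
```

```text
pics
{'time_s': 0.0, 'q': [1.012, 0.182, 1.608, 0.0, 1.354, -0.206], 'dq': [-0.002, 0.001, -0.0, -0.002, 0.0, -0.001], 'joint_efforts': [0.001, -44.488, -35.134, -0.0, 0.009, -0.0], 'eef_pos': [0.198, 0.539, 0.23], 'eef_rot': [-0.58, 0.58, 0.404, -0.405], 'wrist_force': [-0.331, -0.247, 0.261], 'torque': [-0.054, 0.017, -0.037], 'opening': 1.001}
scene {'intrinsics': [[407.65, 0.0, 319.354], [0.0, 407.65, 200.178], [0.0, 0.0, 1.0]], 'R': [[0.875, -0.485, 0.007], [-0.288, -0.53, -0.797], [0.39, 0.696, -0.603]], 't': [-0.41, 0.309, 0.873]}
top {'intrinsics': [[505.189, 0.0, 317.497], [0.0, 505.189, 209.983], [0.0, 0.0, 1.0]], 'R': [[0.02, -1.0, -0.0], [-0.994, -0.02, -0.108], [0.108, 0.002, -0.994]], 't': [0.119, 0.516, 1.562]}
wrist {'intrinsics': [[349.861, 0.0, 318.28], [0.0, 349.861, 201.871], [0.0, 0.0, 1.0]], 'R': [[0.345, 0.939, -0.002], [0.894, -0.328, 0.307], [0.287, -0.107, -0.952]], 't': [-0.574, -0.041, 0.379]}
bar_mid top 0.7 [0.557 0.166 0.143]
lens top 0.74 [0.55  0.166 0.144]
lens top 0.5 [0.576 0.281 0.084]
open_cup top 0.82 [0.558 0.11  0.027]
open_cup top 0.75 [0.39  0.13  0.017]
open_cup top 0.57 [0.533 0.206 0.086]
shutter_top top 0.52 [0.66  0.181 0.171]
shutter_top top 0.41 [ 0.368 -0.02   0.014]
stand top 0.97 [0.59  0.163 0.013]
stand top 0.68 [0.611 0.051 0.025]
cup_a top 0.67 [0.532 0.204 0.086]
cup_a top 0.6 [0.575 0.278 0.082]
petri_dish top 0.68 [0.613 0.059 0.025]
petri_dish top 0.39 [0.657 0.181 0.169]
```

View pics/top0.png

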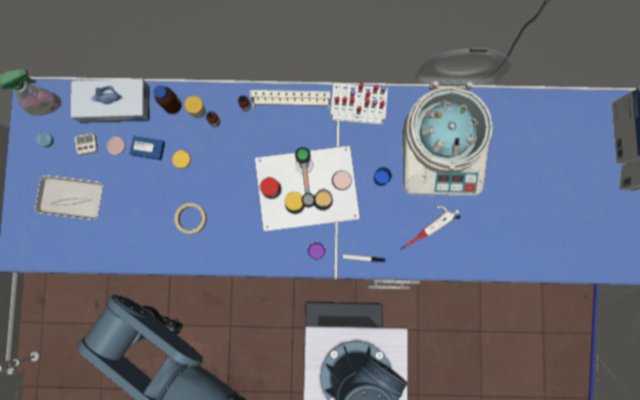

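View pics/scene0.png

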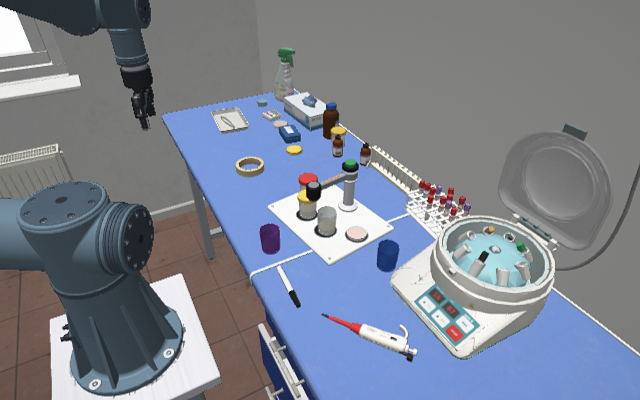

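```bash
python3 - <<'E'
import cv2
im=cv2.imread("pics/top0.png"); cv2.imwrite("pics/top0z.png",cv2.resize(im[80:280,170:400],None,fx=3,fy=3,interpolation=cv2.INTER_CUBIC))
E
```

```text
(no output)
```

View pics/top0z.png

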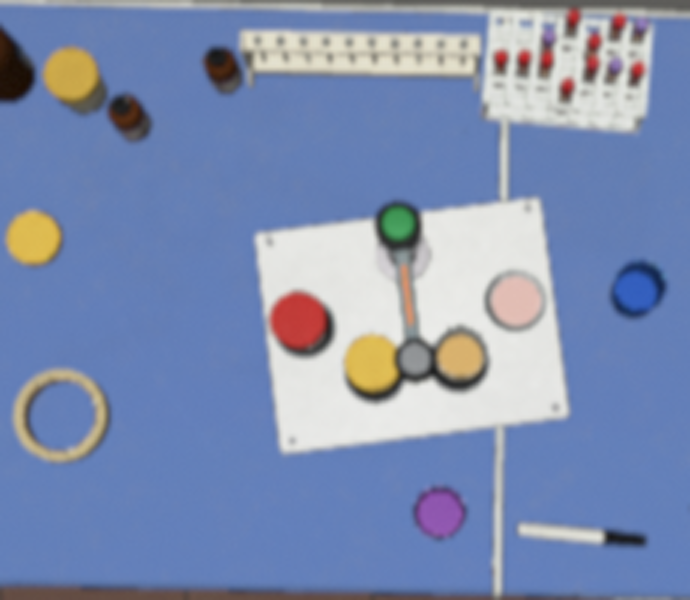

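The top view shows the green button at about (303,155) px, with the camera head at (308,199). The open cup with amber content is at (323,198), just to the robot's right of the head. Yellow and red lids are on the left and the pink dish is on the right. Next I fit the stand pose.

```bash
python3 - <<'E'
from h import *
from scipy.optimize import least_squares
im=cv2.imread("pics/top0.png"); d=np.load("top0.npy"); P=cloud("top",d)
c=ctrl.get_calibration("top"); K=np.array(c["intrinsics"]);R=np.array(c["R"]);t=np.array(c["t"])
def hit(u,v,z):
    r=R.T@np.linalg.inv(K)@[u,v,1]; o=-R.T@t; return (o+r*(z-o[2])/r[2])[:2]
g=im.min(2)
m=np.zeros((400,640),np.uint8); m[135:240,245:368]=(g[135:240,245:368]>170)
cv2.imwrite("pics/m.png",m*255)
n,l,s,_=cv2.connectedComponentsWithStats(m); k=1+np.argmax(s[1:,4]); ys,xs=np.where(l==k)
pts=np.array([hit(u,v,.012) for u,v in zip(xs,ys)],np.float32)
rc=cv2.minAreaRect(pts); print(rc); print(cv2.boxPoints(rc))
# green button
hsv=cv2.cvtColor(im,cv2.COLOR_BGR2HSV)
gm=(hsv[...,0]>45)&(hsv[...,0]<85)&(hsv[...,1]>100)&(hsv[...,2]>50); gm[:140]=0;gm[170:]=0;gm[:,:290]=0;gm[:,320:]=0
ys,xs=np.where(gm); print("btn",gm.sum(),xs.mean(),ys.mean(),hit(xs.mean(),ys.mean(),.170), np.median(P[gm],0))
for q in [(270,187),(294,202),(308,199),(323,199),(342,180),(305,175),(306,183)]: print(q,P[q[1],q[0]].round(3))
E
```

```text
((0.5783546566963196, 0.16399358212947845), (0.3325665593147278, 0.3078574240207672), 8.585187911987305)
[[ 0.39095616  0.2913748 ]
 [ 0.436913   -0.01303307]
 [ 0.76575315  0.03661236]
 [ 0.7197963   0.34102023]]
btn 112 302.20535714285717 154.02678571428572 [0.66072667 0.17649214] [0.66007409 0.1769117  0.17182057]
(270, 187) [0.575 0.275 0.084]
(294, 202) [0.531 0.201 0.085]
(308, 199) [0.532 0.157 0.155]
(323, 199) [0.548 0.113 0.034]
(342, 180) [0.612 0.053 0.023]
(305, 175) [0.605 0.168 0.14 ]
(306, 183) [0.58  0.164 0.145]
```

View pics/m.png

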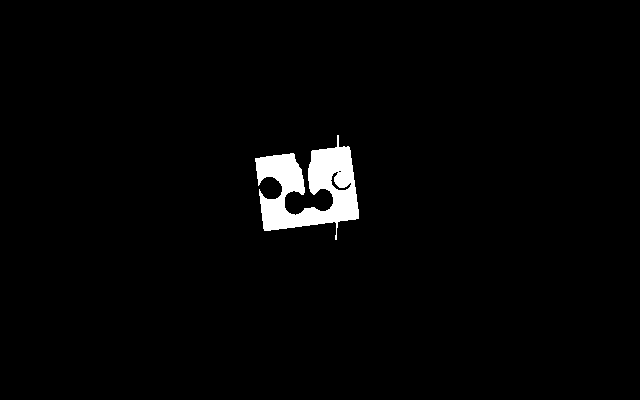

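```bash
cat >> h.py <<'E'
def hit(u,v,z,cam="top"):
    c=ctrl.get_calibration(cam); K=np.array(c["intrinsics"]);R=np.array(c["R"]);t=np.array(c["t"])
    r=R.T@np.linalg.inv(K)@[u,v,1]; o=-R.T@t; return (o+r*(z-o[2])/r[2])[:2]
E
python3 - <<'E'
from h import *
m=(cv2.imread("pics/m.png",0)>0).astype(np.uint8)
m=cv2.morphologyEx(m,cv2.MORPH_OPEN,np.ones((5,5),np.uint8))
n,l,s,_=cv2.connectedComponentsWithStats(m); k=1+np.argmax(s[1:,4]); ys,xs=np.where(l==k)
pts=np.array([hit(u,v,.012) for u,v in zip(xs,ys)],np.float32)
rc=cv2.minAreaRect(pts); print(rc)
B=cv2.boxPoints(rc);print(B)
# yaw: +x dir of stand
import math
a=math.radians(rc[2]); 
while a>math.pi/4: a-=math.pi/2
print("yaw",a)
ex=np.array([math.cos(a),math.sin(a)]); ey=np.array([-ex[1],ex[0]])
c=np.array(rc[0]); o=c+ex*0.075; print("origin",o)
for A in(-1.05,-.35,.35,1.05): print(A,o-.13*(math.cos(A)*ex+math.sin(A)*ey))
for nm,q in dict(head=(.532,.157),bar=(.58,.164),red=(.575,.275),yel=(.531,.201),cup=(.548,.113),dish=(.612,.053)).items():
    r=np.array(q)-o; print(nm,np.hypot(*r),math.atan2(-r@ey,-r@ex))
im=cv2.imread("pics/scene0.png"); cv2.imwrite("pics/s0z.png",cv2.resize(im[150:270,240:410],None,fx=4,fy=4,interpolation=cv2.INTER_CUBIC))
for A in(-1.05,-.35,.35,1.05):
    X=o-.13*(math.cos(A)*ex+math.sin(A)*ey); print(A,[proj("scene",[*X,z]).round(0) for z in (.016,.084)],[proj("top",[*X,z]).round(0) for z in (.016,.084)])
print(proj("scene",[*o,.17]))
E
```

```text
Traceback (most recent call last):
  File "h.py", line 12, in hit
    c=ctrl.get_calibration(cam); K=np.array(c["intrinsics"]);R=np.array(c["R"]);t=np.array(c["t"])
ValueError: time passes only in moves, steps and waits
```

```bash
cat >> h.py <<'E'
_C={}
def cal(cam):
    if cam not in _C:
        c=ctrl.get_calibration(cam); _C[cam]=[np.array(c[k]) for k in("intrinsics","R","t")]
    return _C[cam]
def hit(u,v,z,cam="top"):
    K,R,t=cal(cam)
    r=R.T@np.linalg.inv(K)@[u,v,1]; o=-R.T@t; return (o+r*(z-o[2])/r[2])[:2]
def proj(cam,X):
    K,R,t=cal(cam); u=K@(R@np.array(X)+t); return u[:2]/u[2]
def w(cam,p):
    K,R,t=cal(cam); return R.T@(np.array(p)-t)
E
python3 - <<'E'
from h import *
m=(cv2.imread("pics/m.png",0)>0).astype(np.uint8)
m=cv2.morphologyEx(m,cv2.MORPH_OPEN,np.ones((5,5),np.uint8))
n,l,s,_=cv2.connectedComponentsWithStats(m); k=1+np.argmax(s[1:,4]); ys,xs=np.where(l==k)
pts=np.array([hit(u,v,.012) for u,v in zip(xs,ys)],np.float32)
rc=cv2.minAreaRect(pts); print(rc)
B=cv2.boxPoints(rc);print(B)
# yaw: +x dir of stand
import math
a=math.radians(rc[2]); 
while a>math.pi/4: a-=math.pi/2
print("yaw",a)
ex=np.array([math.cos(a),math.sin(a)]); ey=np.array([-ex[1],ex[0]])
c=np.array(rc[0]); o=c+ex*0.075; print("origin",o)
for A in(-1.05,-.35,.35,1.05): print(A,o-.13*(math.cos(A)*ex+math.sin(A)*ey))
for nm,q in dict(head=(.532,.157),bar=(.58,.164),red=(.575,.275),yel=(.531,.201),cup=(.548,.113),dish=(.612,.053)).items():
    r=np.array(q)-o; print(nm,np.hypot(*r),math.atan2(-r@ey,-r@ex))
im=cv2.imread("pics/scene0.png"); cv2.imwrite("pics/s0z.png",cv2.resize(im[150:270,240:410],None,fx=4,fy=4,interpolation=cv2.INTER_CUBIC))
for A in(-1.05,-.35,.35,1.05):
    X=o-.13*(math.cos(A)*ex+math.sin(A)*ey); print(A,[proj("scene",[*X,z]).round(0) for z in (.016,.084)],[proj("top",[*X,z]).round(0) for z in (.016,.084)])
print(proj("scene",[*o,.17]))
E
```

```text
((0.5866051912307739, 0.16523917019367218), (0.23948870599269867, 0.3078574240207672), 8.585186958312988)
[[ 0.44522417  0.2995677 ]
 [ 0.49118102 -0.00484017]
 [ 0.7279862   0.03091064]
 [ 0.68202937  0.3353185 ]]
yaw 0.1498397793218388
origin [0.66076482 0.17643515]
-1.05 [0.57997184 0.27828059]
-0.35 [0.5333603  0.20228257]
0.35 [0.5466691  0.11412811]
1.05 [0.6136389  0.05527762]
head 0.13022328152745388 -3.529857054075238e-05
bar 0.08171651336510713 0.002927983699691084
red 0.13065463553785273 -1.0045676391426908
yel 0.13206945002215356 -0.33692879481506954
cup 0.12938285036569352 0.36258295133824375
dish 0.1327186618957474 1.0447123378466616
-1.05 [array([308., 194.]), array([307., 176.])] [array([271., 189.]), array([269., 185.])]
-0.35 [array([306., 212.]), array([305., 194.])] [array([295., 204.]), array([294., 201.])]
0.35 [array([324., 228.]), array([324., 209.])] [array([322., 200.]), array([323., 197.])]
1.05 [array([355., 232.]), array([357., 214.])] [array([341., 180.]), array([342., 176.])]
[349.06875626 161.11222302]
```

View pics/s0z.png

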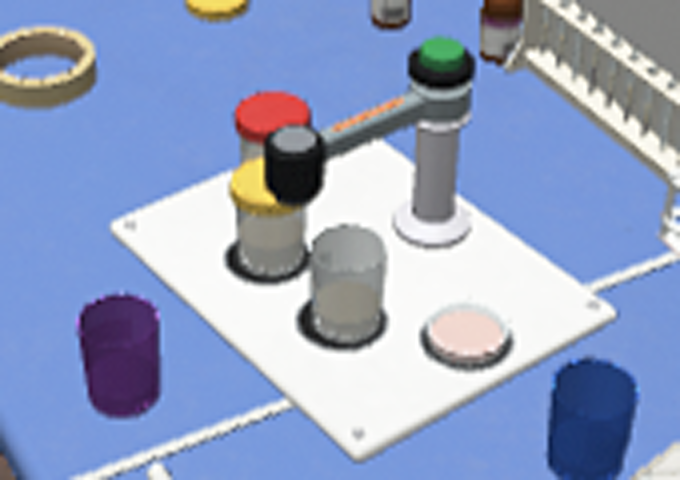

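```bash
cat >> h.py <<'E'
import math
from scipy.spatial.transform import Rotation as Ro
O=np.array([.6608,.1764]); YAW=.15
ex=np.array([math.cos(YAW),math.sin(YAW)]); ey=np.array([-ex[1],ex[0]])
def armpt(a,r,off=0): # off: perpendicular, toward negative-angle side (+y)
    return O-r*(math.cos(a)*ex+math.sin(a)*ey)+off*(-math.sin(a)*ex+math.cos(a)*ey)
def tool():
    o=ctrl.get_obs(); q=o["eef_rot"]; return o,np.array(o["eef_pos"]),Ro.from_quat([q[1],q[2],q[3],q[0]])
def plan(target,zdir=None):
    """units shift in tool axes, and turn about tool y so tool x axis -> world heading zdir"""
    o,p,R=tool(); M=R.as_matrix()
    print("t",o["time_s"],"tcp",p.round(4),"F",np.round(o["wrist_force"],1),"open",round(float(o["opening"]),2))
    print("x",M[:,0].round(3),"y",M[:,1].round(3),"z",M[:,2].round(3))
    print("shift units",((M.T@(np.array(target)-p))/.03).round(2))
E
python3 - <<'E'
from h import *
p=armpt(0.0,.075,.036); print(p, armpt(.175,1)-O)
plan([*p,.26])
E
```

```text
[0.5812624 0.2007879] [-0.94765073 -0.31930879]
t 0.5 tcp [0.1987 0.5396 0.2313] F [-0.5 -0.2  1.1] open 1.0
x [ 0.346  0.938 -0.   ] y [-0. -0. -1.] z [-0.938  0.346  0.   ]
shift units [ -6.19  -0.96 -15.87]
```

Call:
step_arm --pt "0 0.95 0 0 -0.2 0 0" --pt "0 0.95 0 0 -0.2 0 0" --pt "0 0.95 0 0 -0.2 0 0" --pt "0 0.95 0 0 -0.2 0 0" --pt "0 0.95 0 0 -0.2 0 0" --pt "0 0.95 0 0 0 0 0" --pt "0 0.95 0 0 0 0 0" --pt "0 0.95 0 0 0 0 0" --pt "0 0.93 0 0 0 0 0"

```text
time_s: 1.4
eef_pos: [0.1987, 0.5396, 0.2613]
eef_rot: [0.698, -0.698, -0.113, 0.113]
wrist_force: [0.5, -0.3, 0.5]
opening: 0.0
```

```bash
python3 - <<'E'
from h import *
plan([*armpt(0.0,.075,.036),.26])
E
```

```text
t 1.4 tcp [0.1987 0.5396 0.2613] F [ 0.5 -0.3  0.5] open 0.0
x [0.949 0.315 0.   ] y [ 0.  0. -1.] z [-0.315  0.949  0.   ]
shift units [  8.54   0.04 -14.74]
```

Call:
step_arm --pt "0 0 0 0.57 0 -0.98 0" --pt "0 0 0 0.57 0 -0.98 0" --pt "0 0 0 0.57 0 -0.98 0" --pt "0 0 0 0.57 0 -0.98 0" --pt "0 0 0 0.57 0 -0.98 0" --pt "0 0 0 0.57 0 -0.98 0" --pt "0 0 0 0.57 0 -0.98 0" --pt "0 0 0 0.57 0 -0.98 0" --pt "0 0 0 0.57 0 -0.98 0" --pt "0 0 0 0.57 0 -0.98 0"

```text
time_s: 2.4
eef_pos: [0.4555, 0.3145, 0.2614]
eef_rot: [0.698, -0.698, -0.114, 0.114]
wrist_force: [0.5, 0.6, -1.4]
opening: 0.003
```

Call:
step_arm --pt "0 0 0 0.57 0 -0.98 0" --pt "0 0 0 0.57 0 -0.98 0" --pt "0 0 0 0.57 0 -0.98 0" --pt "0 0 0 0.57 0 -0.98 0" --pt "0 0 0 0.56 0 -1.0 0" --pt "0 0 0 0 0 0 0"

```text
time_s: 3.0
eef_pos: [0.585, 0.1996, 0.2609]
eef_rot: [-0.698, 0.698, 0.113, -0.113]
wrist_force: [-1.0, 0.3, -0.7]
opening: 0.0
```

```bash
python3 - <<'E'
from h import *
plan([*armpt(0.0,.075,.036),.118])
im,d=ctrl.camera("wrist"); cv2.imwrite("pics/w1.png",im)
im,d=ctrl.camera("scene"); cv2.imwrite("pics/s1.png",im)
E
```

```text
t 3.0 tcp [0.585  0.1996 0.2609] F [-1.   0.3 -0.7] open 0.0
x [0.949 0.315 0.   ] y [ 0.001 -0.001 -1.   ] z [-0.315  0.949 -0.001]
shift units [-0.11  4.76  0.08]
```

View pics/w1.png

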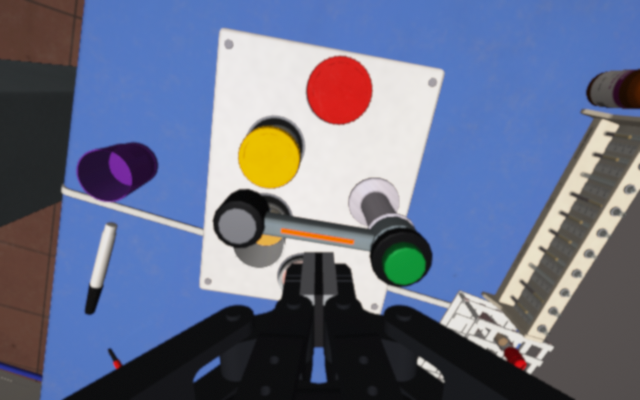

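View pics/s1.png

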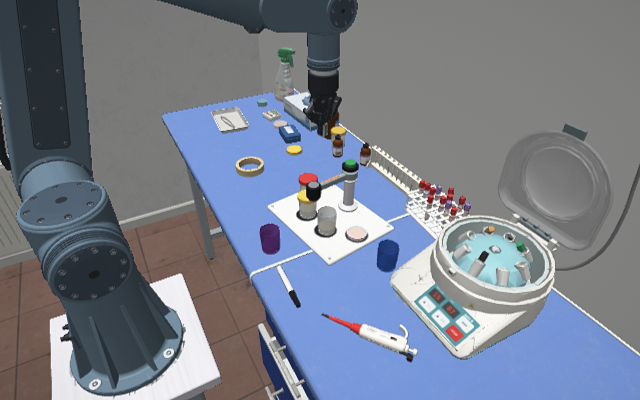

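```bash
python3 - <<'E'
from h import *
for z in (.26,.2,.131,.118): print(z,proj("wrist",[.585,.1996,z]).round(0), proj("wrist",[*armpt(0,.085),z]).round(0))
plan([*armpt(0.0,.075,.036),.122])
E
```

```text
0.26 [319. 274.] [280. 332.]
0.2 [319. 226.] [289. 271.]
0.131 [319. 194.] [296. 230.]
0.118 [319. 190.] [297. 224.]
t 3.1 tcp [0.5825 0.2023 0.2609] F [0.  0.4 0.1] open -0.0
x [ 0.948  0.318 -0.001] y [-0.001  0.    -1.   ] z [-0.318  0.948  0.001]
shift units [-0.05  4.63 -0.04]
```

The wrist view shows the bar running from (240,222) to (400,255). My descent point projects to (319,190), on the free side of the bar, so I'll descend.

Call:
step_arm --pt "0 0 0 0 0.9 0 0" --pt "0 0 0 0 0.9 0 0" --pt "0 0 0 0 0.9 0 0" --pt "0 0 0 0 0.9 0 0" --pt "0 0 0 0 0.6 0 0" --pt "0 0 0 0 0.4 0 0" --pt "0 0 0 0 0 0 0" --pt "0 0 0 0 0 0 0"

```text
time_s: 3.9
eef_pos: [0.5825, 0.2034, 0.1241]
eef_rot: [0.698, -0.698, -0.115, 0.114]
wrist_force: [1.2, -0.6, -0.3]
opening: -0.001
```

```bash
python3 - <<'E'
from h import *
plan([*armpt(0.35,.075,.019),.122])
im,d=ctrl.camera("wrist"); cv2.imwrite("pics/w2.png",im)
E
```

```text
t 3.9 tcp [0.5825 0.2034 0.1241] F [ 1.2 -0.6 -0.3] open -0.0
x [0.947 0.32  0.001] y [ 0.001  0.    -1.   ] z [-0.32   0.947 -0.   ]
shift units [-0.39  0.07 -1.5 ]
```

View pics/w2.png

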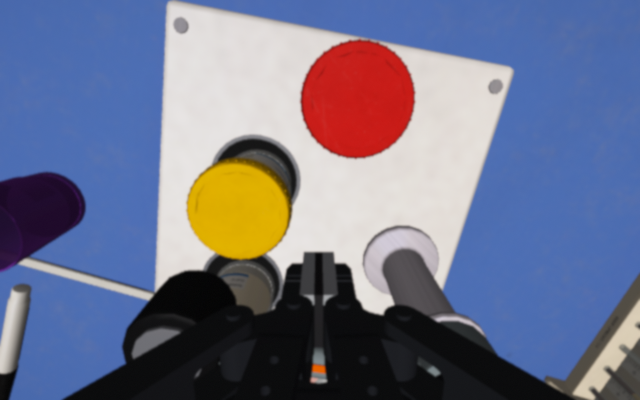

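```bash
python3 - <<'E'
from h import *
plan([*armpt(0.29,.075,.019),.122])
E
```

```text
t 3.95 tcp [0.583  0.2034 0.1247] F [-0.5  0.6  0.1] open 0.0
x [0.948 0.32  0.002] y [ 0.002  0.    -1.   ] z [-0.32   0.948 -0.   ]
shift units [-0.39  0.09 -1.34]
```

Call:
step_arm --pt "0 0 0 -0.04 0 -0.14 0" --pt "0 0 0 -0.04 0 -0.14 0" --pt "0 0 0 -0.04 0 -0.14 0" --pt "0 0 0 -0.04 0 -0.14 0" --pt "0 0 0 -0.04 0 -0.14 0" --pt "0 0 0 -0.04 0 -0.14 0" --pt "0 0 0 -0.04 0 -0.14 0" --pt "0 0 0 -0.04 0 -0.14 0" --pt "0 0 0 -0.04 0 -0.14 0" --pt "0 0 0 0 0 -0.06 0"

```text
time_s: 4.95
eef_pos: [0.5847, 0.1614, 0.1232]
eef_rot: [0.698, -0.698, -0.114, 0.114]
wrist_force: [-0.3, 2.1, 0.2]
opening: 0.002
```

```bash
python3 - <<'E'
from h import *
plan([*armpt(0.35,.075,.019),.122])
im,d=ctrl.camera("wrist"); cv2.imwrite("pics/w3.png",im)
im,d=ctrl.camera("scene"); cv2.imwrite("pics/s3.png",cv2.resize(im[110:270,230:430],None,fx=4,fy=4,interpolation=cv2.INTER_CUBIC)[:600])
im,d=ctrl.camera("top"); cv2.imwrite("pics/t3.png",cv2.resize(im[110:270,230:430],None,fx=4,fy=4,interpolation=cv2.INTER_CUBIC)[:600])
E
```

```text
t 4.95 tcp [0.5847 0.1614 0.1232] F [-0.3  2.1  0.2] open 0.0
x [ 0.948  0.319 -0.   ] y [-0. -0. -1.] z [-0.319  0.948  0.   ]
shift units [-0.01  0.04 -0.15]
```

View pics/s3.png

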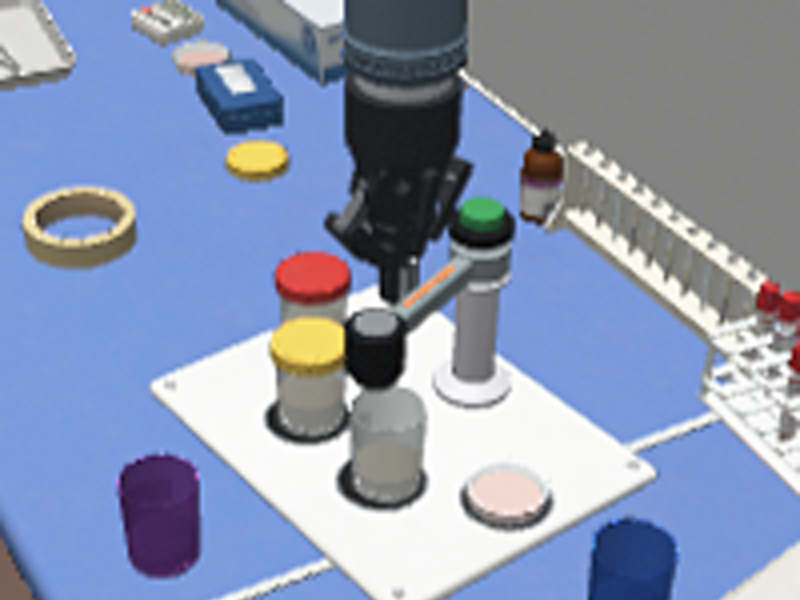

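View pics/t3.png

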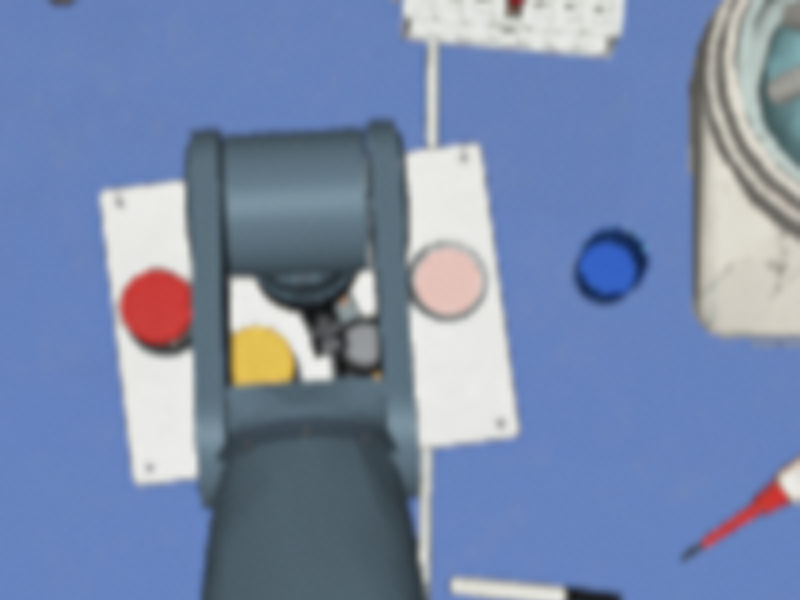

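View pics/w3.png

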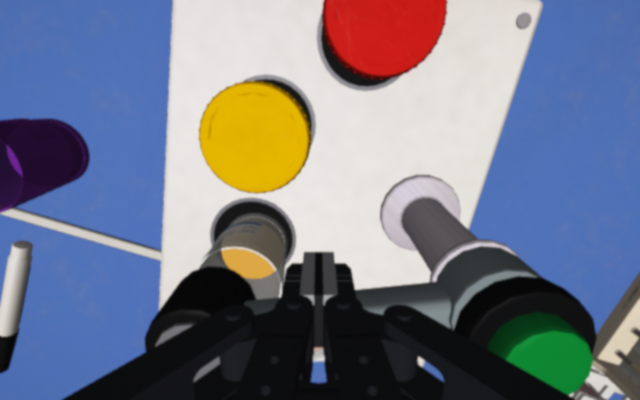

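```bash
cat >> h.py <<'E'
def ang(q):
    r=np.array(q)-O; return np.round([np.hypot(*r),math.atan2(-r@ey,-r@ex)],4)
E
python3 - <<'E'
from h import *
for c,u,v in(("scene",230+375/4,110+322/4),("top",230+363/4,110+342/4)):
    q=hit(u,v,.148,c); print(c,q,ang(q))
# baseline initial picture check
q=hit(240+295/4,150+140/4,.148,"scene");print(q,ang(q))
q=hit(170+415/3,80+358/3,.148,"top");print(q,ang(q))
# cup rim in scene(now): ellipse centre zoomed 389,408 z=.080
q=hit(230+389/4,110+410/4,.080,"scene");print("cup rim",q,ang(q))
q=hit(170+460/3,80+357/3,.035,"top");print("content top",q,ang(q))
plan([*armpt(.35,.075,.019),.122])
E
```

```text
scene [0.54328577 0.11333235] [0.1334 0.3426]
top [0.54350198 0.12029399] [0.13   0.2962]
[0.53211116 0.14812867] [0.1318 0.0663]
[0.53150097 0.15626977] [0.1309 0.0044]
cup rim [0.54851825 0.10139611] [0.135  0.4389]
content top [0.54814209 0.11157676] [0.13   0.3721]
t 5.1 tcp [0.5847 0.1615 0.1232] F [ 0.2 -0.7 -0.2] open 0.0
x [ 0.948  0.319 -0.001] y [-0. -0. -1.] z [-0.319  0.948 -0.   ]
shift units [-0.01  0.04 -0.15]
```

```bash
python3 - <<'E'
from h import *
im=cv2.imread("pics/top0.png"); hsv=cv2.cvtColor(im,cv2.COLOR_BGR2HSV); d=np.load("top0.npy")
S=4
big=cv2.resize(im,None,fx=S,fy=S,interpolation=cv2.INTER_CUBIC); hs=cv2.cvtColor(big,cv2.COLOR_BGR2HSV)
H,Sa,V=[hs[...,i].astype(int) for i in range(3)]
def reg(m,u,v,r,z,nm):
    yy,xx=np.mgrid[:m.shape[0],:m.shape[1]]
    m=m&((xx-u*S)**2+(yy-v*S)**2<(r*S)**2)
    n,l,s,_=cv2.connectedComponentsWithStats(m.astype(np.uint8)); k=1+np.argmax(s[1:,4])
    c=max(cv2.findContours((l==k).astype(np.uint8),0,1)[0],key=cv2.contourArea)
    h=cv2.convexHull(c); (x,y),ax,_=cv2.fitEllipse(h); (mx,my),mr=cv2.minEnclosingCircle(c)
    f=lambda a:(a-(S-1)/2)/S
    for X,Y in((x,y),(mx,my)):
        q=hit(f(X),f(Y),z); print(nm,round(f(X),1),round(f(Y),1),np.array(ax).round(0),round(mr),q.round(4),ang(q))
reg((H>10)&(H<30)&(Sa>110)&(V>130),323,199,11,.034,"content")
reg((H>10)&(H<30)&(Sa>150),294,201,14,.084,"yellow")
reg(((H<8)|(H>172))&(Sa>150),270,187,14,.084,"red")
reg((Sa>25)&(Sa<110)&((H<12)|(H>170)),342,180,12,.027,"dish")
reg((H>45)&(H<85)&(Sa>110),302,154,10,.170,"btn")
E
```

```text
content 322.9 198.1 [50. 54.] 28 [0.5511 0.113 ] [0.1267 0.3737]
content 322.7 198.3 [50. 54.] 28 [0.5506 0.1135] [0.1269 0.3683]
yellow 294.0 201.4 [69. 71.] 36 [0.5325 0.2012] [ 0.1306 -0.3412]
yellow 294.0 201.4 [69. 71.] 36 [0.5324 0.2011] [ 0.1307 -0.3404]
red 269.5 186.7 [69. 72.] 37 [0.5761 0.2771] [ 0.1315 -1.0216]
red 269.6 186.6 [69. 72.] 37 [0.5767 0.2767] [ 0.1309 -1.0229]
dish 341.5 180.1 [66. 66.] 34 [0.6108 0.0551] [0.1312 1.0295]
dish 341.5 180.1 [66. 66.] 34 [0.6108 0.0552] [0.1311 1.0295]
btn 302.3 154.0 [46. 47.] 24 [0.6609 0.1763] [1.0000e-04 2.5277e+00]
btn 302.2 154.0 [46. 47.] 24 [0.6609 0.1764] [1.0000e-04 2.7847e+00]
```

Top view gives head angle ≈0.296 (my push model says 0.29). The cup is within 2 mm of its seat at 0.35, so I'll push about 0.06 rad more.

Call:
step_arm --pt "0 0 0 0 0 -0.06 0" --pt "0 0 0 0 0 -0.06 0" --pt "0 0 0 0 0 -0.03 0" --pt "0 0 0 0 0 0 0" --pt "0 0 0 0 0 0 0"

```text
time_s: 5.6
eef_pos: [0.5862, 0.1575, 0.1232]
eef_rot: [-0.698, 0.698, 0.114, -0.114]
wrist_force: [-0.0, 1.1, -0.4]
opening: -0.002
```

Call:
step_arm --pt "0 0 0 0 0 0.2 0" --pt "0 0 0 0 0 0.4 0" --pt "0 0 0 0 0 0.4 0" --pt "0 0 0 0 -0.8 0 0" --pt "0 0 0 0 -0.9 0 0" --pt "0 0 0 0 -0.9 0.5 0" --pt "0 0 0 0 -0.9 0.9 0" --pt "0 0 0 0 0 0.9 0" --pt "0 0 0 0 0 0.9 0" --pt "0 0 0 0 0 0 0"

```text
time_s: 6.6
eef_pos: [0.5442, 0.2808, 0.2287]
eef_rot: [0.698, -0.697, -0.116, 0.116]
wrist_force: [0.7, 0.0, -0.9]
opening: 0.002
```

```bash
python3 - <<'E'
from h import *
plan([*O,.22])
for n in("wrist","scene","top"):
    im,d=ctrl.camera(n); cv2.imwrite(f"pics/{n}4.png",im)
    if n=="wrist": c=cal(n); np.savez("wcal4.npz",K=c[0],R=c[1],t=c[2]); np.save("w4d.npy",d)
    else: cv2.imwrite(f"pics/{n}4z.png",cv2.resize(im[130:260,230:400],None,fx=4,fy=4,interpolation=cv2.INTER_CUBIC))
E
```

```text
t 6.6 tcp [0.5442 0.2808 0.2287] F [ 0.7  0.  -0.9] open 0.0
x [0.946 0.323 0.001] y [ 0.     0.001 -1.   ] z [-0.323  0.946  0.001]
shift units [ 2.55  0.29 -4.55]
```

View pics/wrist4.png

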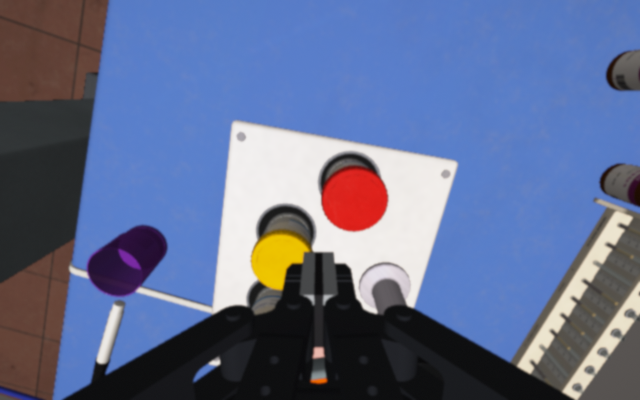

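View pics/top4z.png

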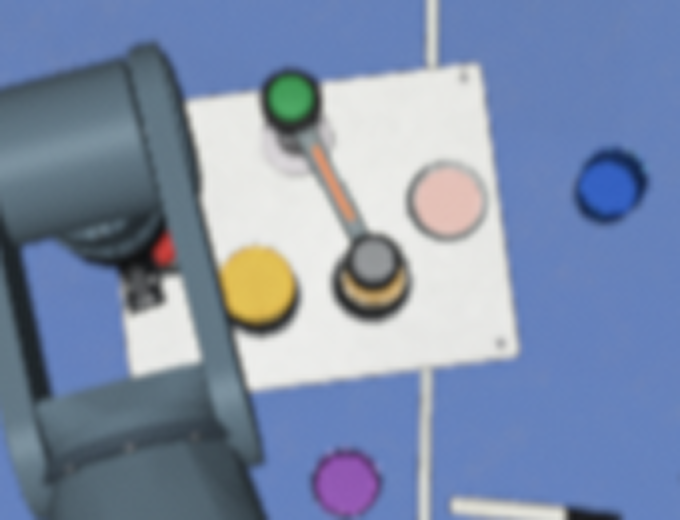

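View pics/scene4z.png

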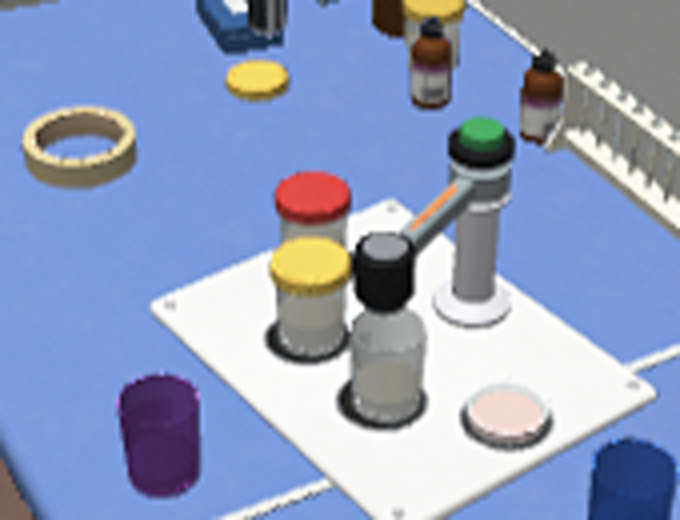

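```bash
python3 - <<'E'
from h import *
S=4
def load(n): return cv2.resize(cv2.imread(n),None,fx=S,fy=S,interpolation=cv2.INTER_CUBIC)
f=lambda a:(a-(S-1)/2)/S
big=load("pics/top4.png"); hs=cv2.cvtColor(big,cv2.COLOR_BGR2HSV);V=hs[...,2].astype(int);Sa=hs[...,1].astype(int)
def fit(m,u,v,r):
    yy,xx=np.mgrid[:m.shape[0],:m.shape[1]]; m=m&((xx-u*S)**2+(yy-v*S)**2<(r*S)**2)
    n,l,s,_=cv2.connectedComponentsWithStats(m.astype(np.uint8)); k=1+np.argmax(s[1:,4])
    c=max(cv2.findContours((l==k).astype(np.uint8),0,1)[0],key=cv2.contourArea)
    (x,y),ax,_=cv2.fitEllipse(cv2.convexHull(c)); b=cv2.boundingRect(c); return f(x),f(y),np.round(ax),f(b[0]),f(b[0]+b[2]-1)
# grey disc of head top
r=fit((V>100)&(V<175)&(Sa<50),323.2,194.5,5.5); q=hit(r[0],r[1],.148); print("head top",r,q,ang(q))
# black+cup rim outline width: dark columns
for v in (192,193,194,200,202,204): print(v,V[v*S,305*S:342*S:4])
big=load("pics/scene4.png"); V=cv2.cvtColor(big,cv2.COLOR_BGR2GRAY).astype(int)
print("scene")
for v in (196,199,202,215,220,225): print(v,V[v*S+2,312*S:342*S:4])
for A in(.33,.35,.37,.39):
    X=armpt(A,.13); print(A,[proj("scene",[*X,z]).round(1) for z in(.03,.12,.148)],[proj("top",[*X,z]).round(1) for z in(.034,.148)])
E
```

```text
head top (322.9048156738281, 194.28245544433594, array([40., 44.]), 317.875, 327.875) [0.54721317 0.11407547] [0.1296 0.3518]
192 [236 236 236 236 236 236 237 237 237 237 237 214 152  98 104 131 145 149
 149 149 148 140 117  90 105 159 213 234 235 235 234 233 232 233 232 233
 233]
193 [236 236 236 235 236 237 238 238 237 234 220 178 115  92 121 146 151 152
 151 151 152 151 138 100  81 125 192 227 234 234 234 233 232 233 234 235
 236]
194 [236 236 235 235 236 237 238 239 236 221 188 136  86  91 130 150 153 152
 151 152 152 154 146 109  71  94 159 211 232 234 234 233 233 233 233 234
 235]
200 [206 232 235 236 237 238 236 208 140  81  98 145 154 116  71  63  82  98
 103 100  93  77  63  95 146 172 153 136 174 218 233 233 232 232 233 233
 233]
202 [172 221 236 237 238 238 237 212 146  75  68 128 182 188 159 127  98  81
  76  77  87 110 146 185 201 172 116 118 178 222 233 233 231 230 231 231
 231]
204 [155 215 236 237 236 237 237 228 180 107  54  65 117 156 180 191 191 187
 183 183 188 195 196 185 152  97  83 141 206 231 233 232 232 232 232 232
 232]
scene
196 [217 219 219 220 207 138  43
[... 517 characters left out ...]
134 135 139 140 141 143 144 144 146
 145 146 146 148 142 136 202 254 254 251 250 250]
225 [251 252 254 255 209  94  93 137 146 146 145 145 143 143 142 143 143 142
 140 139 138 135 124 149 230 255 252 251 251 251]
0.33 [array([323.3, 223.7]), array([323.8, 198.2]), array([323.9, 189.7])] [array([321.8, 199.8]), array([322.1, 194.9])]
0.35 [array([324.1, 224. ]), array([324.6, 198.5]), array([324.7, 190. ])] [array([322.5, 199.5]), array([322.9, 194.5])]
0.37 [array([324.9, 224.4]), array([325.4, 198.8]), array([325.6, 190.3])] [array([323.3, 199.1]), array([323.7, 194. ])]
0.39 [array([325.7, 224.7]), array([326.3, 199.1]), array([326.4, 190.6])] [array([324. , 198.7]), array([324.5, 193.6])]
```

```bash
python3 - <<'E'
from h import *
o,p,R=tool(); K,Rc,t=cal("wrist"); C=-Rc.T@t; M=R.as_matrix()
print("cam in tool",M.T@(C-p)," axes in tool",(M.T@Rc.T).round(2).tolist(), o["q"].round(2) if hasattr(o["q"],"round") else o["q"])
E
```

```text
cam in tool [ 0.00088155 -0.14134563  0.07736564]  axes in tool [[1.0, 0.0, 0.0], [-0.0, -0.31, 0.95], [0.0, -0.95, -0.31]] [ 0.28  0.26  1.51 -0.    1.36 -0.05]
```

Top-view edges put the head centre at u≈322.9–323.3 and the cup centre at u≈322.7–323, both about 0.35–0.36 rad. The scene view agrees to about 1 px, so the lens is within about 2–3 mm of the cup centre. Next is the button.

Call:
step_arm --pt "0 0 0 0.5 0 -0.9 0" --pt "0 0 0 0.5 0 -0.9 0" --pt "0 0 0 0.5 0 -0.9 0" --pt "0 0 0 0.5 0 -0.9 0" --pt "0 0 0 0.5 0 -0.9 0" --pt "0 0 0 0.05 0 -0.05 0" --pt "0 0 0 0 0 0 0"

```text
time_s: 7.45
eef_pos: [0.6623, 0.1705, 0.2276]
eef_rot: [0.698, -0.698, -0.113, 0.114]
wrist_force: [0.3, 0.6, -0.4]
opening: 0.004
```

```bash
python3 - <<'E'
from h import *
plan([*O,.178])
im,d=ctrl.camera("scene"); cv2.imwrite("pics/s5.png",cv2.resize(im[100:250,240:420],None,fx=4,fy=4,interpolation=cv2.INTER_CUBIC))
im,d=ctrl.camera("wrist"); cv2.imwrite("pics/w5.png",im)
print(proj("wrist",[*O,.17]),proj("wrist",[*armpt(.35,.13),.148]),proj("wrist",[*armpt(.35,.13),.08]))
E
```

```text
t 7.45 tcp [0.6623 0.1705 0.2276] F [ 0.3  0.6 -0.4] open 0.0
x [ 0.949  0.317 -0.001] y [-0.001  0.    -1.   ] z [-0.317  0.949  0.   ]
shift units [0.01 1.65 0.2 ]
[317.80492631 215.97682583] [131.27826183 235.88602481] [171.00702637 204.75405266]
```

View pics/s5.png

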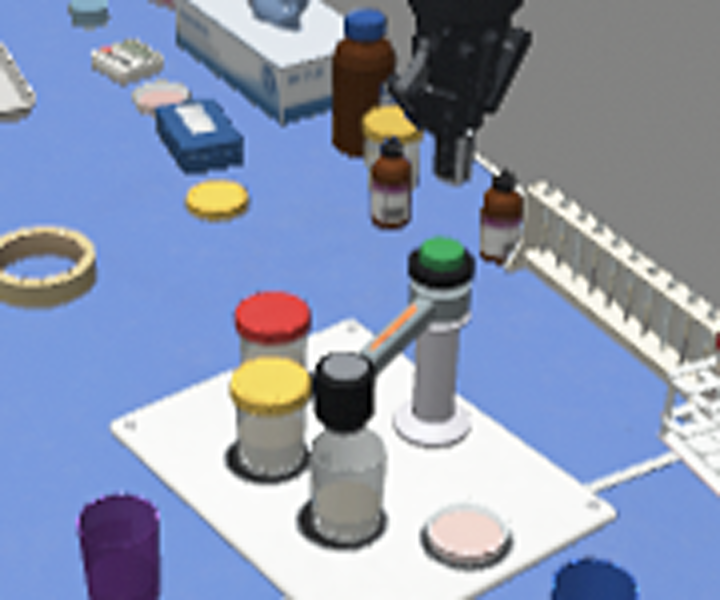

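View pics/w5.png

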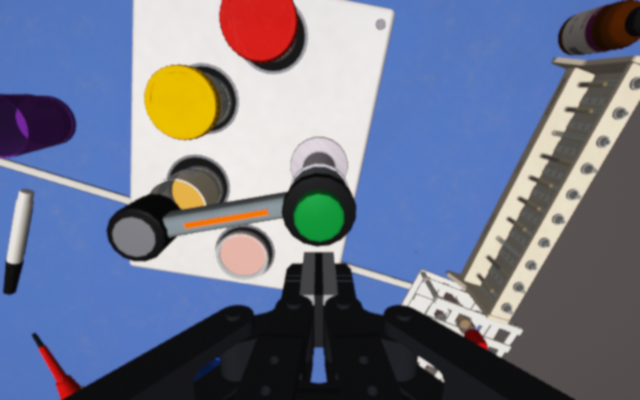

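```bash
python3 - <<'E'
from h import *
for A in(.31,.33,.35,.37,.39):
    X=armpt(A,.13); print(A,[proj("wrist",[*X,z]).round(1) for z in(.148,.101,.08,.046,.034,.012)])
im=cv2.imread("pics/w5.png")
cv2.imwrite("pics/w5z.png",cv2.resize(im[140:290,90:290],None,fx=4,fy=4,interpolation=cv2.INTER_CUBIC))
E
```

```text
0.31 [array([128.9, 228.9]), array([158.8, 206.9]), array([169.3, 199.1]), array([183.7, 188.5]), array([188.1, 185.3]), array([195.5, 179.8])]
0.33 [array([130. , 232.4]), array([159.7, 209.9]), array([170.1, 202. ]), array([184.4, 191.1]), array([188.8, 187.8]), array([196.2, 182.2])]
0.35 [array([131.3, 235.9]), array([160.7, 212.9]), array([171. , 204.8]), array([185.2, 193.7]), array([189.5, 190.3]), array([196.8, 184.5])]
0.37 [array([132.6, 239.3]), array([161.7, 215.8]), array([171.9, 207.5]), array([186. , 196.2]), array([190.3, 192.7]), array([197.5, 186.9])]
0.39 [array([133.9, 242.7]), array([162.8, 218.7]), array([172.9, 210.3]), array([186.8, 198.7]), array([191.1, 195.2]), array([198.3, 189.2])]
```

View pics/w5z.png

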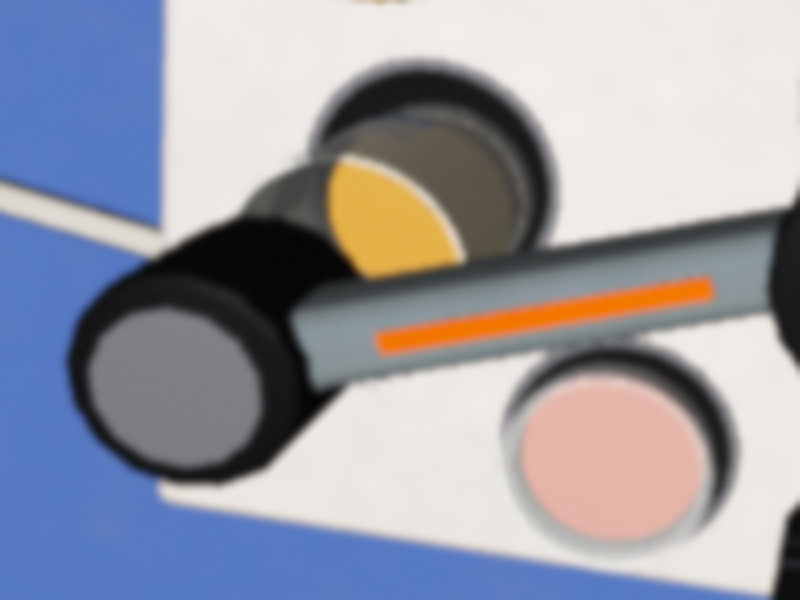

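The head's top disc is at about (134,235) px, against (131,236) predicted for 0.35 rad, so it agrees. The button projects where it is seen, so I'll descend onto it.

Call:
step_arm --pt "0 0 0 0 0.5 0.2 0" --pt "0 0 0 0 0.5 0 0" --pt "0 0 0 0 0.35 0 0" --pt "0 0 0 0 0.2 0 0" --pt "0 0 0 0 0 0 0" --pt "0 0 0 0 0 0 0"

```text
time_s: 8.15
eef_pos: [0.6603, 0.1777, 0.1818]
eef_rot: [-0.698, 0.698, 0.114, -0.114]
wrist_force: [0.4, 0.4, 0.7]
opening: 0.0
```

```bash
python3 - <<'E'
from h import *
plan([*O,.164])
E
```

```text
t 8.15 tcp [0.6603 0.1777 0.1818] F [0.4 0.4 0.7] open 0.0
x [0.948 0.319 0.   ] y [ 0. -0. -1.] z [-0.319  0.948 -0.   ]
shift units [ 0.    0.59 -0.05]
```

Call:
step_arm --pt "0 0 0 0 0.12 0 0" --pt "0 0 0 0 0.12 0 0" --pt "0 0 0 0 0.1 0 0" --pt "0 0 0 0 0.08 0 0" --pt "0 0 0 0 0 0 0"

```text
time_s: 8.65
eef_pos: [0.6603, 0.1777, 0.1692]
eef_rot: [-0.698, 0.698, 0.114, -0.114]
wrist_force: [-1.0, -1.5, 2.7]
opening: -0.002
```

Call:
step_arm --pt "0 0 0 0 0.06 0 0" --pt "0 0 0 0 0.06 0 0" --pt "0 0 0 0 0 0 0"

```text
time_s: 8.95
eef_pos: [0.6603, 0.1777, 0.1661]
eef_rot: [-0.698, 0.698, 0.115, -0.114]
wrist_force: [-1.4, -1.0, 4.1]
opening: 0.001
```

Call:
step_arm --pt "0 0 0 0 0.04 0 0" --pt "0 0 0 0 0.04 0 0" --pt "0 0 0 0 0 0 0"

```text
time_s: 9.25
eef_pos: [0.6605, 0.1777, 0.1659]
eef_rot: [-0.698, 0.698, 0.115, -0.114]
wrist_force: [-6.3, -1.8, 14.2]
opening: -0.001
```

The tool stopped at z≈0.166 and the force jumped to 14 N, so the button is on its stop. I'll release it and back away.

Call:
step_arm --pt "0 0 0 0 -0.1 0 0" --pt "0 0 0 0 -0.2 0 0" --pt "0 0 0 0 -0.5 0 0" --pt "0 0 0 0 -0.9 0 0" --pt "0 0 0 0 -0.9 0 0" --pt "0 0 0 0 0 0.9 0" --pt "0 0 0 0 0 0.9 0" --pt "0 0 0 0 0 0.9 0" --pt "0 0 0 0 0 0.9 0" --pt "0 0 0 0 0 0.9 0"

```text
time_s: 10.25
eef_pos: [0.6166, 0.3067, 0.2417]
eef_rot: [0.698, -0.698, -0.114, 0.114]
wrist_force: [-0.6, 0.6, 0.4]
opening: 0.001
```

Call:
step_arm --pt "0 0 0 0 0 0.9 0" --pt "0 0 0 0 0 0.9 0" --pt "0 0 0 0 0 0 0" --pt "0 0 0 0 0 0 0"

```text
time_s: 10.65
eef_pos: [0.5995, 0.3573, 0.2414]
eef_rot: [-0.698, 0.698, 0.115, -0.115]
wrist_force: [0.2, 0.9, 0.8]
opening: -0.0
```

```bash
python3 - <<'E'
from h import *
plan([*O,.25])
a=[]
for n in("top","scene"):
    im,d=ctrl.camera(n); cv2.imwrite(f"pics/{n}6.png",im); a.append(cv2.resize(im[130:255,240:370],None,fx=3,fy=3,interpolation=cv2.INTER_CUBIC))
    p=cv2.imread(f"pics/{n}4.png"); df=np.abs(p.astype(int)-im).max(2)
    for nm,X in dict(head=[*armpt(.35,.13),.148],btn=[*O,.17],cup=[*armpt(.35,.13),.04]).items():
        u,v=proj(n,X).astype(int); print(n,nm,df[v-8:v+8,u-8:u+8].max())
cv2.imwrite("pics/f6.png",np.hstack(a))
E
```

```text
t 10.65 tcp [0.5995 0.3573 0.2414] F [0.2 0.9 0.8] open -0.0
x [ 0.947  0.32  -0.   ] y [-0. -0. -1.] z [-0.32   0.947 -0.   ]
shift units [ 0.   -0.28 -6.37]
top head 2
top btn 2
top cup 2
scene head 5
scene btn 3
scene cup 3
```

View pics/f6.png

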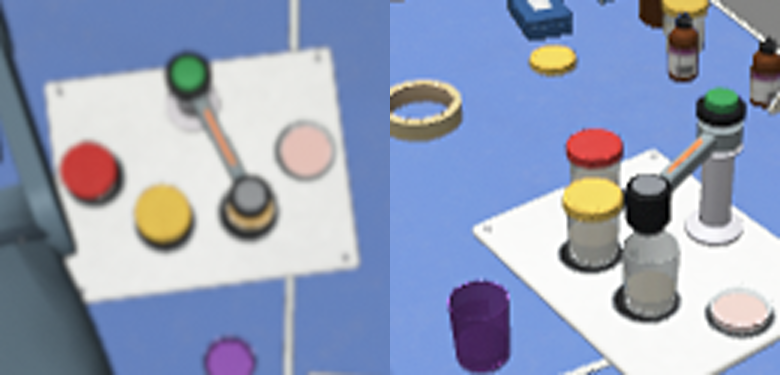

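Both views show the lens over the open cup and the button back up. The head, cup and button pixels have not changed since before the press. Handing in.

```bash
python3 -c "
from bench import ctrl
print(ctrl.hand_in())"
```

```text
the job is handed in; nothing more can be done
None
```

I pushed the bar round with the shut fingertips until the lens was over the open cup, then backed off. After that I pressed the shutter button and released it. I handed in at about 10.8 s, with the gripper well clear of everything.

- **Lens position:** the head measured about 0.352 rad in the top view, and the cup's seat is at 0.35 rad. Fits of the cup itself gave between 0.355 and 0.374 rad. The top and scene views put any offset at about 1–3 mm, and in the last pictures they disagreed on its direction, so I left the arm where it was.
- **Button:** the force rose to about 4 N over the spring travel. The tool then stopped at z ≈ 0.166 m and the force reached 14 N, which I took as the stop. I did not read the button's travel directly.
- **After the press:** pictures from before and after the press match at the head, cup and button, so the arm stayed put and the button came back up. The other cups, the dish and the bystanders in view look undisturbed.

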